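# Swap the culture dish boxed in between two jars

## Task

Swap the culture dish in the three-bay metal carrier: lift the two jars that box it in out onto the blue mat, put the red-dotted dish in the middle of the black-framed light pad, and set the fresh green-dotted dish in the middle bay in its place, centred. Only then put each jar back, centred in the same end bay of the carrier that it came from. Keep everything upright throughout, and let go of all of it.

Things in the scene. Friction and masses are not known exactly. Their poses are not given: they have to be found in the camera images.
- carrier: fixed aluminium carrier, 94 x 236 mm, a lane open at both ends. Origin: centre of underside; y along the lane, z up. Floor 4 mm thick; side walls 30 mm high, inside width 80 mm. Three bays (flat 68 mm grey discs) at y = -72, 0, +72 mm: at the start a jar in each end bay, red-dotted dish between, within 3 mm of centre. Walls and jars block a dish; jars away, grip it along y
- jar_yellow: loose screw-lid sample jar with YELLOW lid, white body, 120 g, 84 mm high: body 60 mm across up to 66 mm, lid 65 mm across from 67 to 84 mm. Origin: centre of its underside, z up. In the carrier, take it by the lid from above, across the lane
- jar_white: loose screw-lid sample jar with WHITE lid, else the same as the yellow one: 120 g, 84 mm high, body 60 mm across, lid 65 mm across from 67 to 84 mm. Origin: centre of its underside, z up
- dish_red: loose covered clear/white culture dish with a RED dot (22 mm) on its lid, 60 mm across, 15 mm high, 18 g. Origin: centre of its underside, z up. Starts in the middle bay of the carrier, its underside 4 mm above the bench
- dish_green: loose covered clear/white culture dish with a GREEN dot (22 mm) on its lid, 60 mm across, 15 mm high, 18 g. Origin: centre of its underside, z up. Starts lying alone on the bench
- mat: fixed flat blue mat, 110 mm (its x) by 170 mm (its y), 3 mm thick, the side area where both jars are parked, side by side along its y. Origin: centre of its underside, z up
- light_pad: fixed light pad: a square black frame 110 x 110 mm with a white face, top 12 mm above the bench; one dish is laid on its middle. Origin: centre of its underside, z up
Not all that is in view belongs to the job. Leave any brown look-alike of the dish_red alone.

How it is judged (in metres and radians):
On the way, in this order (a step that is already met when the one before it is completed fails the run):
1. both jars stand on the blue mat, let go (x of jar_yellow in the frame of mat between -0.045 and 0.045 m and y of jar_yellow in the frame of mat between -0.07 and 0.07 m and z of jar_yellow in the frame of mat between -0.001 and 0.007 m and angle between each of jar_yellow, jar_white's own z axis and vertical below 0.1 rad and linear speed of each of jar_yellow, jar_white below 0.02 m/s and contact force between the fingers and jar_yellow below 0.05 N and x of jar_white in the frame of mat between -0.045 and 0.045 m and y of jar_white in the frame of mat between -0.07 and 0.07 m and z of jar_white in the frame of mat between -0.001 and 0.007 m and contact force between the fingers and jar_white below 0.05 N), for 0.2 s.
2. the red-dotted dish lies in the middle of the light pad, let go, the jars still on the mat (all of step 1 and horizontal distance between dish_red and light_pad below 0.015 m and z of dish_red in the frame of light_pad between 0.008 and 0.016 m and angle between dish_red's own z axis and vertical below 0.1 rad and linear speed of dish_red below 0.02 m/s and contact force between the fingers and dish_red below 0.05 N), for 0.2 s.
3. the green-dotted dish lies in the carrier's middle bay, let go, the jars still on the mat (all of step 1 and horizontal distance between dish_green and carrier below 0.01 m and z of dish_green in the frame of carrier between 0 and 0.008 m and angle between dish_green's own z axis and vertical below 0.1 rad and linear speed of dish_green below 0.02 m/s and contact force between the fingers and dish_green below 0.05 N), for 0.2 s.
At the end, for the whole second after the job is handed in: Red-dotted dish flat on the light pad, its centre within 15 mm of the pad's; green-dotted dish flat on the carrier's floor, within 10 mm of the middle bay's centre; each jar upright on the carrier's floor within 12 mm of where it stood at the start; all at rest and let go (horizontal distance between dish_red and light_pad below 0.015 m and z of dish_red in the frame of light_pad between 0.008 and 0.016 m and angle between each of dish_red, dish_green, jar_yellow, jar_white's own z axis and vertical below 0.1 rad and linear speed of each of dish_red, dish_green, jar_yellow, jar_white below 0.02 m/s and contact force between the fingers and dish_red below 0.05 N and horizontal distance between dish_green and carrier below 0.01 m and z of dish_green in the frame of carrier between 0 and 0.008 m and contact force between the fingers and dish_green below 0.05 N and distance of each of jar_yellow, jar_white from where it was at the start of the episode below 0.012 m and contact force between the fingers and jar_yellow below 0.05 N and contact force between the fingers and jar_white below 0.05 N); the robot touches nothing.
It fails at once if a jar or dish is tipped over (more than 35 degrees) (angle between any of jar_yellow, jar_white, dish_red, dish_green's own z axis and vertical above 0.61 rad).
It also fails if it takes over 128 s, if anything falls off the work surface, if the arm or the gripper's body presses on something with over 40 N, if the wrist force passes 120 N, or if a joint passes its speed limit or range.

## Robot

A 6-joint arm with a two-finger parallel gripper is mounted at the origin on a cart in front of the work surface, level with it; the furniture and walls round the work are solid. World frame = base frame: x ahead of the robot, y to its left, z up, the work surface at z = 0. Lengths are in mm, angles in degrees, forces in N, time in s.
With the tool pointing down it reaches from about 350 to 850 mm from the base axis. Payload 8.1 kg.
Tool frame: the origin (TCP) lies midway between the tips of the shut fingers; the grasp point (between the pads) lies 19 mm behind it; z points along the fingers, y is the line along which they close (so a half turn about z gives the same grasp; the last joint's range is limited). The gripper opens to 85 mm and grips with 20 to 120 N. Pads are 22 mm wide; open, the fingers measure 114 mm over their backs; the gripper's body (76 mm by 85 mm) begins 54 mm behind the grasp point. The pads swing forward as they close: fully open they stand 13 mm farther back than shut.
Start: joints at [69.706, 7.471, 85.268, -0, 87.261, -4.893], TCP at [159.323, 578.465, 231.292] pointing down, gripper open.
Joint ranges: [-169.43, 169.43], [-51.17, 129.36], [1.28, 143.12], [-76.62, 256.62], [0, 156.53], [-152.29, 152.29]. Speed limits (degrees/s): [136.94, 136.94, 159.86, 180, 180, 180].

## Interface

Orientations are given as [roll, pitch, yaw] about the fixed x, y, z axes, in that order (R = Rz(yaw) Ry(pitch) Rx(roll)).
In Python, from bench import r gives the robot as it stands.
- The arm moves only by the tool apply_moves, never from a script. Its argument "steps" is a list of rows, each a list of 7 numbers: the opening, from -1 (shut) to 1 (fully open), then the shift along the tool's x, y, z in mm, then the turn, a rotation vector about the tool's x, y, z in units of 5 degrees (1.0 is 5 degrees). A call has exactly 8 rows; each row shifts and turns the commanded pose from where the row before left it, along the tool's axes as they then stand; what a row does not reach is not made up. A row lasts 1/10 s, in which the tool goes at most 50 mm and 8.59 degrees, less where a joint would pass 70% of its speed; a pose out of reach is approached as far as the arm can. A call is refused whole if a number of a shift passes 50 or a number of a turn 1, either way. A call with a gripper value outside its range is refused whole. The fingers move at their own pace and stop on an object; "squeeze" is the grip in N (left out, the last holds). Time passes only in rows, so rows that do not move let the fingers close, or fill a call up. It gives the time, the measured TCP pose, the force, the opening and the grip force at its end, in the units of the state.
- r.sense(): the state, without advancing time (a new reading comes with each control period).
- r.snapshot(name): name is "scene" or "top"; returns a dict with "color" (400x640x3 uint8, blue, green, red), "depth" (400x640 float32, mm along the optical axis (not along the pixel's ray), 0 where there is no reading), "mtx" (3x3 intrinsics, pixels), "T" (4x4, takes a point from camera to world coordinates). Camera axes: x right, y down, z forward; pixel columns grow to the right and rows downward; lengths in mm; the calibration is good to about 2 mm. A picture is of the moment at which its call begins.
- r.hand_in(): hands the job in; it is judged then, once.
The state is a dict: "time": time; "joint_pos": joint angles; "qd": joint speeds; "joint_efforts": joint torques, N m; "tool_pos": TCP position; "tcp_rot": TCP orientation; "ft_force": force on the tool from outside, world axes, zero at the start; "wrist_torque": the same for the moment, N m; "finger_gap": finger opening in mm; "grip_force": force on a finger pad.
Only numpy, scipy, OpenCV 4.12 (cv2) and the standard library are available. Lean on these libraries where they do the work, as an engineer would, in place of code of your own. Each camera call takes 0.05 s, during which the arm holds its last target. There are 200 camera calls.

## Working session

There is one attempt and no reset: what is moved stays moved. The work goes in short steps, Python scripts to look and compute and a tool call to move; the robot and the scene stay as the last step left them, time stands still between calls to the robot, and variables do not carry over. Pictures are saved under pics/ and viewed, at most 14 in all, crops included, and the job is handed in when it is done.

Besides the shell and the picture viewer there is one more tool, called after "Request:" as name(argument=value, ...), one argument or row to a line, values as JSON. apply_moves: Moves the arm, as the interface text tells. Its arguments: {"type":"object","properties":{"steps":{"type":"array"},"squeeze":{"type":"number"}},"required":["steps"]}

```bash
mkdir -p pics; ls; python3 - <<'E'
from bench import r
import cv2,numpy as np,pickle
d={n:r.snapshot(n) for n in("scene","top")}
pickle.dump(d,open("s0.pkl","wb"))
for n in d: cv2.imwrite(f"pics/{n}0.png",d[n]["color"]);print(n,d[n]["mtx"].round(1).tolist(),d[n]["T"].round(3).tolist())
s=r.sense();print(s)
E
```

```text
pics
scene [[376.4, 0.0, 319.4], [0.0, 376.4, 202.3], [0.0, 0.0, 1.0]] [[0.419, -0.708, 0.568, 71.053], [-0.908, -0.316, 0.275, -365.446], [-0.015, -0.631, -0.776, 695.478], [0.0, 0.0, 0.0, 1.0]]
top [[395.0, 0.0, 315.2], [0.0, 395.0, 200.0], [0.0, 0.0, 1.0]] [[0.021, -0.999, 0.049, 494.508], [-1.0, -0.02, 0.016, -123.528], [-0.015, -0.049, -0.999, 912.626], [0.0, 0.0, 0.0, 1.0]]
{'time': 0.1, 'joint_pos': array([ 6.97073726e+01,  7.51193204e+00,  8.53244401e+01,  9.17969695e-04,
        8.72618115e+01, -4.89320952e+00]), 'qd': array([ 0.03590932, -0.07977498, -0.12869638,  0.0336201 , -0.02377974,
       -0.04709929]), 'joint_efforts': array([ 1.05220955e-03, -5.70956504e+01, -5.01937652e+01, -2.46184900e-04,
        8.22118542e-03,  1.27292975e-05]), 'tool_pos': array([159.12564399, 577.98867402, 230.32391384]), 'tcp_rot': array([-1.79902252e+02, -9.28845372e-03,  1.64600530e+02]), 'ft_force': array([0.3423609 , 0.68061893, 0.24665878]), 'wrist_torque': array([-0.06932306, -0.03222764, -0.0109932 ]), 'grip_force': 0.0, 'finger_gap': 85.18286501675814}
```

View pics/scene0.png

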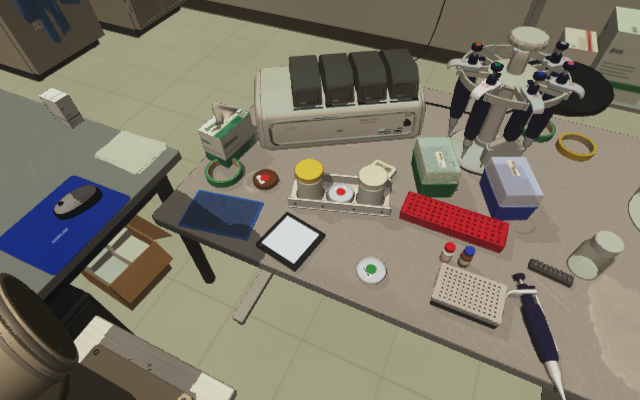

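View pics/top0.png

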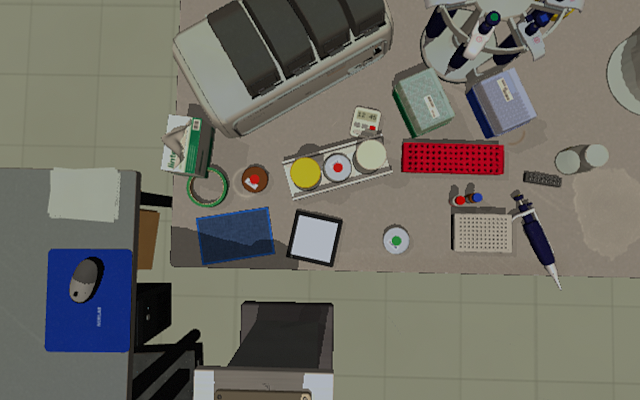

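Top view: carrier with the yellow jar (306,172), red dish (338,167) and white jar (370,155). The brown look-alike is at (255,180), outside the carrier; the red dish is the white one between the jars. Green dish (397,240), light pad (314,237). The mat on the bench is (235,235), about 170x110 mm; the blue mat at (90,300) lies on another desk. Now I'll measure and make a confirming crop.

```bash
cat > h.py <<'E'
import numpy as np,cv2
def ray(s,uv,z):
    uv=np.atleast_2d(np.asarray(uv,float)); K,T=s["mtx"],s["T"]
    d=np.c_[(uv[:,0]-K[0,2])/K[0,0],(uv[:,1]-K[1,2])/K[1,1],np.ones(len(uv))]@T[:3,:3].T
    return (T[:3,3]+d*((z-T[2,3])/d[:,2])[:,None])[:,:2]
def mask(s,lo,hi,box=None):
    h=cv2.cvtColor(s["color"],cv2.COLOR_BGR2HSV); m=cv2.inRange(h,lo,hi)
    if box: b=np.zeros_like(m);b[box[1]:box[3],box[0]:box[2]]=255;m&=b
    return m
def big(m):
    return max(cv2.findContours(m,cv2.RETR_EXTERNAL,cv2.CHAIN_APPROX_NONE)[0],key=cv2.contourArea)
def circ(s,m,z):
    p=ray(s,cv2.convexHull(big(m))[:,0,:],z).astype(np.float32); c,rad=cv2.minEnclosingCircle(p)
    e=cv2.fitEllipse(p) if len(p)>5 else None
    return np.round(c,1),round(rad*2,1),(np.round(e[0],1),np.round(e[1],1)) if e else None
def rect(s,m,z):
    p=ray(s,big(m)[:,0,:],z).astype(np.float32); return cv2.minAreaRect(p)
E
python3 - <<'E'
from h import *;import pickle
d=pickle.load(open("s0.pkl","rb"));t=d["top"];s=d["scene"]
Y=(20,120,80),(35,255,255);G=(50,100,50),(85,255,255);R=(0,130,90),(8,255,255);B=(100,100,40),(125,255,255)
print("yl",circ(t,mask(t,*Y,(280,145,330,195)),84),circ(s,mask(s,*Y,(285,150,330,185)),84))
print("gd",circ(t,mask(t,*G,(380,225,415,255)),15),circ(s,mask(s,*G,(355,255,390,285)),15))
print("rd",circ(t,mask(t,*R,(325,155,350,180)),19),circ(s,mask(s,*R,(328,180,355,202)),19))
print("mat",rect(t,mask(t,*B,(185,200,280,270)),3),rect(s,mask(s,*B,(170,185,270,245)),3))
W=(0,0,120),(180,70,255)
print("pad",rect(t,mask(t,(0,0,0),(180,120,50),(285,205,345,270)),12),rect(t,mask(t,*W,(292,213,338,262)),12))
print("wj", circ(t,mask(t,(0,0,150),(180,60,255),(354,138,386,172)),84))
for (u,v) in [(306,172),(370,155),(338,167),(397,240),(314,237),(235,235),(255,180),(365,120)]:
    z=t["depth"][v,u]; K=t["mtx"]; p=t["T"]@[(u-K[0,2])/K[0,0]*z,(v-K[1,2])/K[1,1]*z,z,1]; print(u,v,p[:3].round(0))
a=t["color"][115:275,180:430]; b=s["color"][140:300,190:440]
cv2.imwrite("pics/crop0.png",cv2.resize(np.hstack([a[:, :]]),None,fx=3.2,fy=3.2,interpolation=cv2.INTER_CUBIC))
E
```

```text
yl (array([592.9, -87.5]), 66.8, (array([592.9, -87.5]), array([64.3, 66.1]))) (array([592.9, -87.7]), 76.0, (array([593.5, -87.6]), array([65.8, 76.6])))
gd (array([ 450.9, -293.4]), 19.7, (array([ 450.7, -293.3]), array([18.7, 19.6]))) (array([ 454.2, -292.4]), 20.1, (array([ 454.3, -292.5]), array([19.5, 19.9])))
rd (array([ 613.4, -158.3]), 20.6, (array([ 613.6, -158.2]), array([19. , 20.3]))) (array([ 618.4, -156.9]), 20.6, (array([ 618.1, -156.5]), array([19.2, 20.6])))
mat ((452.94317626953125, 74.5066146850586), (109.17407989501953, 169.75096130371094), 10.1632661819458) ((455.65087890625, 75.32311248779297), (109.23125457763672, 169.34579467773438), 10.245966911315918)
pad ((451.5292053222656, -107.80686950683594), (108.29671478271484, 108.99671936035156), 78.67259216308594) ((450.9623107910156, -108.30984497070312), (89.89326477050781, 90.76526641845703), 78.76864624023438)
wj (array([ 631. , -227.5]), 68.3, (array([ 632.6, -227.5]), array([61.6, 67.8])))
306 172 [593. -90.  90.]
370 155 [ 631. -223.   91.]
338 167 [ 614. -160.   17.]
397 240 [ 451. -296.   15.]
314 237 [ 454. -108.   11.]
235 235 [454.  74.   4.]
255 180 [581.  30.  14.]
365 120 [ 725. -220.   13.]
```

View pics/crop0.png

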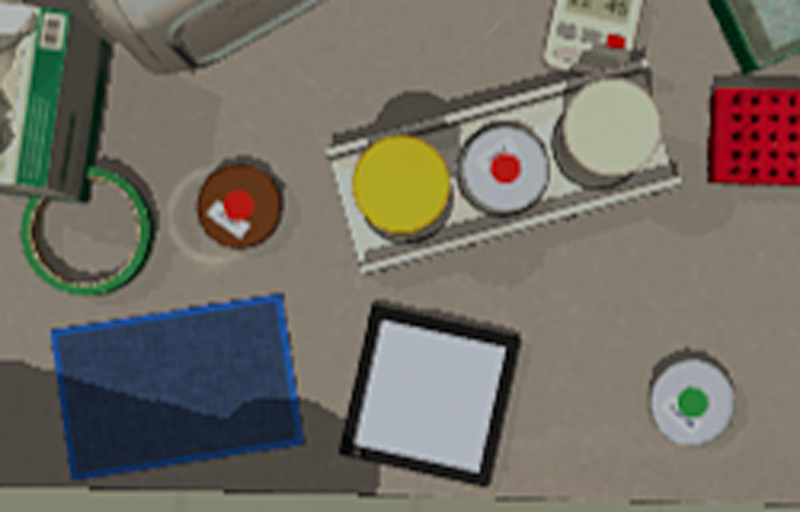

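The crop confirms it: the clear/white dish in the carrier's middle bay is dish_red, the brown one left of it is the decoy. Sizes fit: pad 109 mm, mat 170x109 mm, jar spacing about 145 mm. First I turn to yaw 105 (fingers across the lane), then go above the yellow jar.

Request:
apply_moves(
  steps=[
    [1,0,0,0,0,0,1],
    [1,0,0,0,0,0,1],
    [1,0,0,0,0,0,1],
    [1,0,0,0,0,0,1],
    [1,0,0,0,0,0,1],
    [1,0,0,0,0,0,1],
    [1,0,0,0,0,0,1],
    [1,0,0,0,0,0,1],
  ],
  squeeze=30,
)

```text
time: 0.9
tool_pos: [159.2, 578.1, 230.7]
tcp_rot: [-179.9, 0.0, 124.4]
ft_force: [-0.2, 0.8, -0.4]
finger_gap: 85.3
grip_force: 0.0
```

Request:
apply_moves(
  steps=[
    [1,0,0,0,0,0,1],
    [1,0,0,0,0,0,1],
    [1,0,0,0,0,0,1],
    [1,0,0,0,0,0,0.88],
    [1,-47,15,0,0,0,0],
    [1,-47,15,0,0,0,0],
    [1,-47,15,0,0,0,0],
    [1,-47,15,0,0,0,0],
  ],
)

```text
time: 1.7
tool_pos: [266.9, 411.0, 230.7]
tcp_rot: [-180.0, 0.0, 105.2]
ft_force: [1.2, -1.1, 0.5]
finger_gap: 85.7
grip_force: 0.0
```

Request:
apply_moves(
  steps=[
    [1,-47,15,0,0,0,0],
    [1,-47,15,0,0,0,0],
    [1,-47,15,0,0,0,0],
    [1,-47,15,0,0,0,0],
    [1,-47,15,0,0,0,0],
    [1,-47,15,0,0,0,0],
    [1,-47,15,0,0,0,0],
    [1,-47,15,0,0,0,0],
  ],
)

```text
time: 2.5
tool_pos: [481.4, 79.4, 231.1]
tcp_rot: [-180.0, -0.0, 105.2]
ft_force: [0.5, 1.0, 0.1]
finger_gap: 85.5
grip_force: 0.0
```

Request:
apply_moves(
  steps=[
    [1,-47,16,0,0,0,0],
    [1,-47,16,0,0,0,0],
    [1,-47,16,0,0,0,0],
    [1,-47,16,0,0,0,0],
    [1,-3,1,30,0,0,0],
    [1,0,0,40,0,0,0],
    [1,0,0,0,0,0,0],
    [1,0,0,0,0,0,0],
  ],
)

```text
time: 3.3
tool_pos: [592.6, -85.6, 160.6]
tcp_rot: [-179.8, -0.1, 105.2]
ft_force: [0.4, 0.2, 1.0]
finger_gap: 85.7
grip_force: 0.0
```

```bash
python3 - <<'E'
from bench import r
import cv2,numpy as np
a=r.snapshot("scene")["color"][60:300,180:500];b=r.snapshot("top")["color"][90:270,200:440]
cv2.imwrite("pics/a1.png",np.vstack([cv2.resize(a,(400,300)),cv2.resize(b,(400,300))]))
E
```

```text
(no output)
```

View pics/a1.png

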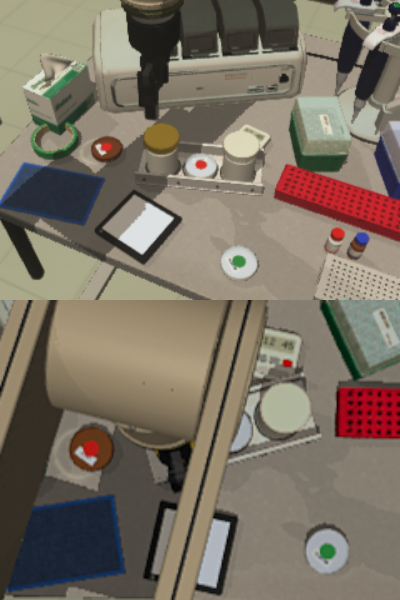

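The gripper hangs over the yellow jar (scene crop: fingers at (150,100), lid at (162,140)). Descend and grip the lid.

Request:
apply_moves(
  steps=[
    [1,-3,1,30,0,0,0],
    [1,0,0,20,0,0,0],
    [1,0,0,15,0,0,0],
    [1,0,0,15,0,0,0],
    [1,0,0,15,0,0,0],
    [1,0,0,10,0,0,0],
    [1,0,0,0,0,0,0],
    [1,0,0,0,0,0,0],
  ],
)

```text
time: 4.2
tool_pos: [595.6, -88.5, 56.4]
tcp_rot: [-180.0, -0.0, 105.2]
ft_force: [0.7, -0.1, -0.1]
finger_gap: 85.1
grip_force: 0.0
```

Request:
apply_moves(
  steps=[
    [0.3,0,0,0,0,0,0],
    [0.2,0,0,0,0,0,0],
    [0.1,0,0,0,0,0,0],
    [0,0,0,0,0,0,0],
    [-0.2,0,0,0,0,0,0],
    [-0.4,0,0,0,0,0,0],
    [-1,0,0,0,0,0,0],
    [-1,0,0,0,0,0,0],
  ],
  squeeze=30,
)

```text
time: 5.0
tool_pos: [596.2, -88.8, 57.5]
tcp_rot: [179.9, 0.1, 105.2]
ft_force: [-1.0, 0.5, 6.4]
finger_gap: 63.7
grip_force: 33.3
```

Request:
apply_moves(
  steps=[
    [-1,0,0,-15,0,0,0],
    [-1,0,0,-25,0,0,0],
    [-1,0,0,-30,0,0,0],
    [-1,0,0,-15,0,0,0],
    [-1,20,-8,0,0,0,0],
    [-1,30,-11,0,0,0,0],
    [-1,38,-14,0,0,0,0],
    [-1,40,-15,0,0,0,0],
  ],
)

```text
time: 5.8
tool_pos: [514.7, 23.1, 141.3]
tcp_rot: [180.0, -0.0, 105.1]
ft_force: [0.2, 1.0, -1.6]
finger_gap: 63.8
grip_force: 33.8
```

Request:
apply_moves(
  steps=[
    [-1,40,-15,0,0,0,0],
    [-1,35,-14,0,0,0,0],
    [-1,25,-10,0,0,0,0],
    [-1,10,-4,0,0,0,0],
    [-1,0,0,0,0,0,0],
    [-1,0,0,25,0,0,0],
    [-1,0,0,25,0,0,0],
    [-1,0,0,0,0,0,0],
  ],
)

```text
time: 6.6
tool_pos: [443.2, 115.9, 87.9]
tcp_rot: [-179.6, -0.0, 105.1]
ft_force: [-2.0, -0.9, -2.3]
finger_gap: 64.2
grip_force: 34.0
```

Request:
apply_moves(
  steps=[
    [-1,0,0,12,0,0,0],
    [-1,0,0,9,0,0,0],
    [-1,0,0,5,0,0,0],
    [-1,0,0,3,0,0,0],
    [-1,0,0,1,0,0,0],
    [-1,0,0,1,0,0,0],
    [-1,0,0,0,0,0,0],
    [-1,0,0,0,0,0,0],
  ],
)

```text
time: 7.4
tool_pos: [445.4, 117.4, 60.6]
tcp_rot: [180.0, 0.0, 105.2]
ft_force: [0.6, -0.8, -1.9]
finger_gap: 64.1
grip_force: 34.1
```

Request:
apply_moves(
  steps=[
    [-1,0,0,1,0,0,0],
    [-1,0,0,1,0,0,0],
    [-1,0,0,1,0,0,0],
    [-1,0,0,0.5,0,0,0],
    [-1,0,0,0,0,0,0],
    [-1,0,0,0,0,0,0],
    [-1,0,0,0,0,0,0],
    [-1,0,0,0,0,0,0],
  ],
)

```text
time: 8.2
tool_pos: [445.2, 117.3, 56.8]
tcp_rot: [180.0, -0.0, 105.2]
ft_force: [-0.2, 0.5, -1.5]
finger_gap: 64.2
grip_force: 34.2
```

Request:
apply_moves(
  steps=[
    [-1,0,0,0.5,0,0,0],
    [-1,0,0,0.5,0,0,0],
    [-1,0,0,0,0,0,0],
    [-1,0,0,0,0,0,0],
    [0.5,0,0,0,0,0,0],
    [0.7,0,0,0,0,0,0],
    [0.9,0,0,0,0,0,0],
    [1,0,0,0,0,0,0],
  ],
)

```text
time: 9.0
tool_pos: [445.3, 117.3, 55.8]
tcp_rot: [180.0, 0.0, 105.2]
ft_force: [-0.3, 1.3, -0.1]
finger_gap: 85.3
grip_force: 0.0
```

Request:
apply_moves(
  steps=[
    [1,0,0,0,0,0,0],
    [1,0,0,0,0,0,0],
    [1,0,0,0,0,0,0],
    [1,0,0,-20,0,0,0],
    [1,0,0,-40,0,0,0],
    [1,0,0,-40,0,0,0],
    [1,0,0,0,0,0,0],
    [1,0,0,0,0,0,0],
  ],
)

```text
time: 9.8
tool_pos: [446.2, 117.4, 157.0]
tcp_rot: [179.8, 0.0, 105.2]
ft_force: [-0.5, 0.7, -0.1]
finger_gap: 85.4
grip_force: 0.0
```

Request:
apply_moves(
  steps=[
    [1,-47,11,0,0,0,0],
    [1,-48,11,0,0,0,0],
    [1,-48,11,0,0,0,0],
    [1,-48,11,0,0,0,0],
    [1,-48,11,0,0,0,0],
    [1,-48,11,0,0,0,0],
    [1,-48,12,0,0,0,0],
    [1,-46,12,0,0,0,0],
  ],
)

```text
time: 10.6
tool_pos: [631.5, -228.5, 152.9]
tcp_rot: [-179.8, -0.1, 105.2]
ft_force: [0.0, 1.0, -0.2]
finger_gap: 85.4
grip_force: 0.0
```

```bash
python3 - <<'E'
from bench import r
from h import *
s=r.snapshot("scene")
Y=(20,120,60),(35,255,255)
print(r.sense()["tool_pos"],circ(s,mask(s,*Y,(170,100,285,245)),87))
cv2.imwrite("pics/a2.png",cv2.resize(s["color"][60:300,160:480],(800,600)))
E
```

```text
[ 632.83999425 -234.76679881  150.91506067] (array([442.2, 113.4]), 75.6, (array([441.5, 114.2]), array([65.1, 76.6])))
```

View pics/a2.png

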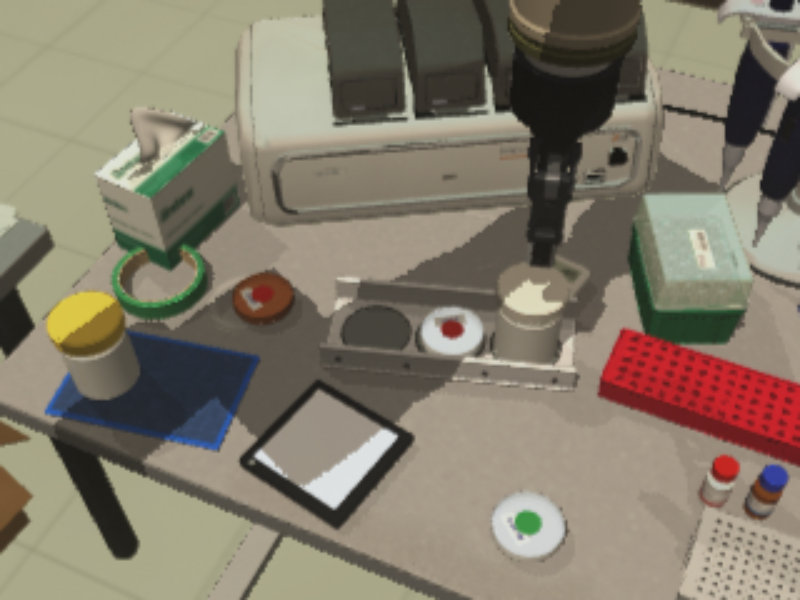

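Yellow jar stands on the mat's far end (crop (92,350)); the gripper is over the white jar (530,300). Descend on it.

Request:
apply_moves(
  steps=[
    [1,0,0,0,0,0,0],
    [1,0,0,0,0,0,0],
    [1,0,0,10,0,0,0],
    [1,0,0,15,0,0,0],
    [1,0,0,15,0,0,0],
    [1,0,0,0,0,0,0],
    [1,0,0,0,0,0,0],
    [1,0,0,0,0,0,0],
  ],
)

```text
time: 11.45
tool_pos: [632.3, -226.8, 116.4]
tcp_rot: [180.0, 0.0, 105.2]
ft_force: [0.7, -0.6, -0.4]
finger_gap: 85.6
grip_force: 0.0
```

Request:
apply_moves(
  steps=[
    [1,0,0,15,0,0,0],
    [1,0,0,15,0,0,0],
    [1,0,0,15,0,0,0],
    [1,0,0,10,0,0,0],
    [1,0,0,5,0,0,0],
    [1,0,0,0,0,0,0],
    [1,0,0,0,0,0,0],
    [1,0,0,0,0,0,0],
  ],
)

```text
time: 12.25
tool_pos: [632.6, -227.1, 56.8]
tcp_rot: [179.9, 0.1, 105.2]
ft_force: [0.1, 0.1, 0.2]
finger_gap: 85.2
grip_force: 0.0
```

Request:
apply_moves(
  steps=[
    [0.3,0,0,0,0,0,0],
    [0.2,0,0,0,0,0,0],
    [0.1,0,0,0,0,0,0],
    [0,0,0,0,0,0,0],
    [-0.2,0,0,0,0,0,0],
    [-0.4,0,0,0,0,0,0],
    [-1,0,0,0,0,0,0],
    [-1,0,0,0,0,0,0],
  ],
  squeeze=30,
)

```text
time: 13.05
tool_pos: [632.6, -227.1, 57.0]
tcp_rot: [179.9, 0.1, 105.2]
ft_force: [-1.3, 0.1, 6.1]
finger_gap: 64.2
grip_force: 32.4
```

Request:
apply_moves(
  steps=[
    [-1,0,0,0,0,0,0],
    [-1,0,0,-15,0,0,0],
    [-1,0,0,-25,0,0,0],
    [-1,0,0,-30,0,0,0],
    [-1,0,0,-15,0,0,0],
    [-1,0,0,0,0,0,0],
    [-1,0,0,0,0,0,0],
    [-1,0,0,0,0,0,0],
  ],
)

```text
time: 13.85
tool_pos: [630.8, -226.3, 138.5]
tcp_rot: [-179.9, -0.1, 105.2]
ft_force: [-0.0, 0.1, -1.6]
finger_gap: 63.8
grip_force: 33.5
```

Request:
apply_moves(
  steps=[
    [-1,20,-7,0,0,0,0],
    [-1,36,-12,0,0,0,0],
    [-1,46,-15,0,0,0,0],
    [-1,46,-15,0,0,0,0],
    [-1,46,-15,0,0,0,0],
    [-1,46,-15,0,0,0,0],
    [-1,35,-11,0,0,0,0],
    [-1,20,-7,0,0,0,0],
  ],
)

```text
time: 14.65
tool_pos: [458.2, 34.7, 138.9]
tcp_rot: [-179.8, -0.1, 105.3]
ft_force: [0.9, -0.0, -0.6]
finger_gap: 64.4
grip_force: 33.7
```

Request:
apply_moves(
  steps=[
    [-1,0,0,0,0,0,0],
    [-1,0,0,0,0,0,0],
    [-1,0,0,20,0,0,0],
    [-1,0,0,25,0,0,0],
    [-1,0,0,20,0,0,0],
    [-1,0,0,10,0,0,0],
    [-1,0,0,0,0,0,0],
    [-1,0,0,0,0,0,0],
  ],
)

```text
time: 15.45
tool_pos: [461.5, 32.0, 66.2]
tcp_rot: [180.0, 0.0, 105.2]
ft_force: [-0.2, -0.2, -1.9]
finger_gap: 64.4
grip_force: 33.7
```

Request:
apply_moves(
  steps=[
    [-1,0,0,4,0,0,0],
    [-1,0,0,3,0,0,0],
    [-1,0,0,1.5,0,0,0],
    [-1,0,0,1,0,0,0],
    [-1,0,0,0.5,0,0,0],
    [-1,0,0,0,0,0,0],
    [-1,0,0,0,0,0,0],
    [-1,0,0,0,0,0,0],
  ],
)

```text
time: 16.25
tool_pos: [461.1, 32.5, 56.0]
tcp_rot: [180.0, 0.0, 105.2]
ft_force: [-0.8, 0.5, 1.7]
finger_gap: 64.0
grip_force: 33.7
```

Request:
apply_moves(
  steps=[
    [-1,0,0,0.5,0,0,0],
    [-1,0,0,0,0,0,0],
    [-1,0,0,0,0,0,0],
    [0.5,0,0,0,0,0,0],
    [0.7,0,0,0,0,0,0],
    [0.9,0,0,0,0,0,0],
    [1,0,0,0,0,0,0],
    [1,0,0,0,0,0,0],
  ],
)

```text
time: 17.05
tool_pos: [461.0, 32.5, 55.2]
tcp_rot: [-180.0, -0.0, 105.2]
ft_force: [-0.7, 0.0, -0.1]
finger_gap: 85.2
grip_force: 0.0
```

Request:
apply_moves(
  steps=[
    [1,0,0,0,0,0,0],
    [1,0,0,0,0,0,0],
    [1,0,0,-20,0,0,0],
    [1,0,0,-40,0,0,0],
    [1,0,0,-40,0,0,0],
    [1,0,0,0,0,0,0],
    [1,0,0,0,0,0,0],
    [1,0,0,0,0,0,0],
  ],
)

```text
time: 17.85
tool_pos: [460.3, 32.5, 154.1]
tcp_rot: [-179.9, -0.0, 105.2]
ft_force: [-0.1, 0.1, -0.5]
finger_gap: 85.1
grip_force: 0.0
```

```bash
python3 - <<'E'
from bench import r
from h import *
s=r.snapshot("scene");t=r.snapshot("top")
R=(0,130,70),(8,255,255);G=(50,100,50),(85,255,255)
def go(n,*a):
    try: print(n,circ(*a))
    except Exception as e: print(n,"none")
go("rs",s,mask(s,*R,(328,180,355,202)),19); go("rt",t,mask(t,*R,(325,155,350,180)),19)
D=(0,0,0),(180,90,110)
v=np.vstack([cv2.resize(s["color"][140:260,150:400],(600,288)),cv2.resize(t["color"][120:280,190:440],(465,298))[:, :465] if 0 else cv2.resize(t["color"][130:260,190:440],(600,312))])
cv2.imwrite("pics/a3.png",v)
E
```

```text
rs (array([ 618.4, -156.9]), 20.6, (array([ 618. , -156.5]), array([19.1, 20.6])))
rt (array([ 613.4, -158.3]), 20.7, (array([ 613.6, -158.2]), array([19. , 20.5])))
```

View pics/a3.png

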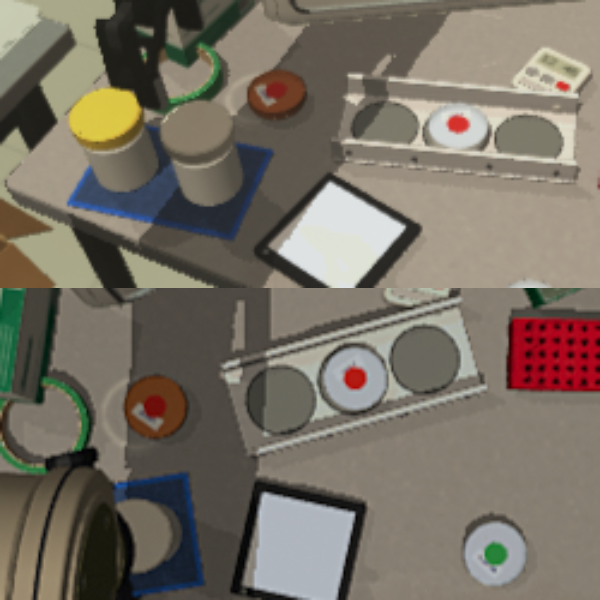

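Both jars stand on the mat (crop yellow (112,140), white (200,150)); the carrier now holds only the red dish between two empty discs, centred. Next: over the red dish with the fingers turned along the lane.

Request:
apply_moves(
  steps=[
    [1,-37,16,0,0,0,0],
    [1,-45,20,0,0,0,0],
    [1,-45,20,0,0,0,0],
    [1,-45,20,0,0,0,1],
    [1,-45,20,0,0,0,1],
    [1,0,0,0,0,0,1],
    [1,0,0,0,0,0,1],
    [1,0,0,0,0,0,1],
  ],
)

```text
time: 18.75
tool_pos: [606.2, -154.6, 152.7]
tcp_rot: [-179.8, -0.0, 79.9]
ft_force: [0.4, 1.7, 0.8]
finger_gap: 85.5
grip_force: 0.0
```

Request:
apply_moves(
  steps=[
    [1,0,0,0,0,0,1],
    [1,0,0,0,0,0,1],
    [1,0,0,0,0,0,1],
    [1,0,0,0,0,0,1],
    [1,0,0,0,0,0,1],
    [1,0,0,0,0,0,1],
    [1,0,0,0,0,0,1],
    [1,0,0,0,0,0,1],
  ],
)

```text
time: 19.55
tool_pos: [606.2, -154.0, 153.3]
tcp_rot: [-179.9, 0.1, 40.0]
ft_force: [0.2, -0.7, 0.3]
finger_gap: 85.8
grip_force: 0.0
```

Request:
apply_moves(
  steps=[
    [1,0,0,0,0,0,1],
    [1,0,0,0,0,0,1],
    [1,0,0,0,0,0,1],
    [1,0,0,0,0,0,1],
    [1,0,0,0,0,0,1],
    [1,0,0,20,0,0,0],
    [1,0,0,0,0,0,0],
    [1,0,0,0,0,0,0],
  ],
)

```text
time: 20.35
tool_pos: [605.9, -153.9, 133.6]
tcp_rot: [-179.9, 0.2, 15.2]
ft_force: [0.1, -0.4, 0.8]
finger_gap: 85.6
grip_force: 0.0
```

Request:
apply_moves(
  steps=[
    [1,8,6,20,0,0,0],
    [1,0,0,30,0,0,0],
    [1,0,0,30,0,0,0],
    [1,0,0,20,0,0,0],
    [1,0,0,10,0,0,0],
    [1,0,0,5,0,0,0],
    [1,0,0,0,0,0,0],
    [1,0,0,0,0,0,0],
  ],
)

```text
time: 21.15
tool_pos: [617.5, -158.4, 21.9]
tcp_rot: [179.9, -0.1, 15.2]
ft_force: [0.6, -0.1, -0.1]
finger_gap: 85.3
grip_force: 0.0
```

```bash
python3 - <<'E'
from bench import r
from h import *
print(r.sense()["tool_pos"])
s=r.snapshot("scene")
cv2.imwrite("pics/a4.png",cv2.resize(s["color"][130:230,270:420],(600,400),interpolation=cv2.INTER_CUBIC))
E
```

```text
[ 617.5152655  -158.41398479   21.89499432]
```

View pics/a4.png

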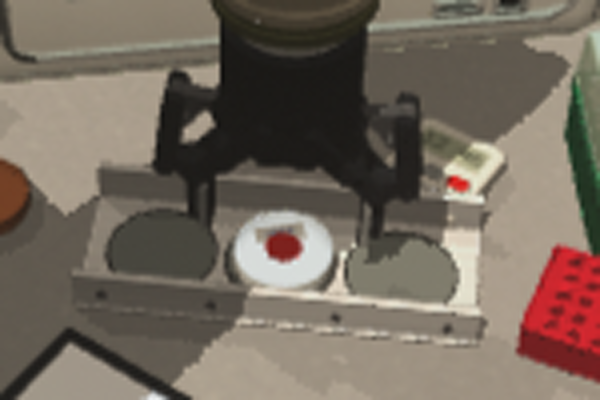

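Fingers at (200,215) and (370,225) straddle the dish (283,250) symmetrically. Down and grip.

Request:
apply_moves(
  steps=[
    [1,-2,0,6,0,0,0],
    [1,0,0,6,0,0,0],
    [1,0,0,4,0,0,0],
    [1,0,0,3,0,0,0],
    [1,0,0,1,0,0,0],
    [1,0,0,0,0,0,0],
    [1,0,0,0,0,0,0],
    [1,0,0,0,0,0,0],
  ],
)

```text
time: 22.0
tool_pos: [614.7, -158.6, 0.6]
tcp_rot: [180.0, -0.0, 15.2]
ft_force: [0.8, -0.5, 0.1]
finger_gap: 85.2
grip_force: 0.0
```

Request:
apply_moves(
  steps=[
    [0.3,0,0,0,0,0,0],
    [0.2,0,0,0,0,0,0],
    [0.1,0,0,0,0,0,0],
    [0,0,0,0,0,0,0],
    [-0.2,0,0,0,0,0,0],
    [-0.4,0,0,0,0,0,0],
    [-1,0,0,0,0,0,0],
    [-1,0,0,0,0,0,0],
  ],
  squeeze=20,
)

```text
time: 22.8
tool_pos: [614.8, -158.7, 0.7]
tcp_rot: [180.0, -0.0, 15.2]
ft_force: [-0.6, 0.2, 5.0]
finger_gap: 59.7
grip_force: 22.0
```

Request:
apply_moves(
  steps=[
    [-1,0,0,-10,0,0,0],
    [-1,0,0,-20,0,0,0],
    [-1,0,0,-20,0,0,0],
    [-1,0,0,-10,0,0,0],
    [-1,-13,-8,0,0,0,0],
    [-1,-26,-17,0,0,0,0],
    [-1,-34,-22,0,0,0,0],
    [-1,-34,-22,0,0,0,0],
  ],
)

```text
time: 23.6
tool_pos: [491.6, -119.6, 59.8]
tcp_rot: [-180.0, 0.0, 15.2]
ft_force: [-0.5, 0.1, 0.3]
finger_gap: 59.7
grip_force: 21.7
```

Request:
apply_moves(
  steps=[
    [-1,-26,-16,0,0,0,0],
    [-1,-10,-6,0,0,0,0],
    [-1,0,0,0,0,0,0],
    [-1,0,0,10,0,0,0],
    [-1,0,0,20,0,0,0],
    [-1,0,0,10,0,0,0],
    [-1,0,0,0,0,0,0],
    [-1,0,0,0,0,0,0],
  ],
)

```text
time: 24.4
tool_pos: [452.7, -108.3, 20.0]
tcp_rot: [-180.0, 0.0, 15.2]
ft_force: [0.6, 0.0, -0.1]
finger_gap: 59.7
grip_force: 21.7
```

Request:
apply_moves(
  steps=[
    [-1,0,0,5,0,0,0],
    [-1,0,0,3,0,0,0],
    [-1,0,0,1.5,0,0,0],
    [-1,0,0,1,0,0,0],
    [-1,0,0,0.5,0,0,0],
    [-1,0,0,0,0,0,0],
    [-1,0,0,0,0,0,0],
    [-1,0,0,0,0,0,0],
  ],
)

```text
time: 25.2
tool_pos: [452.7, -108.3, 9.4]
tcp_rot: [180.0, -0.0, 15.2]
ft_force: [0.2, 0.1, -0.0]
finger_gap: 59.5
grip_force: 21.7
```

Request:
apply_moves(
  steps=[
    [-1,0,0,0.5,0,0,0],
    [-1,0,0,0,0,0,0],
    [-1,0,0,0,0,0,0],
    [0.5,0,0,0,0,0,0],
    [0.7,0,0,0,0,0,0],
    [0.9,0,0,0,0,0,0],
    [1,0,0,0,0,0,0],
    [1,0,0,0,0,0,0],
  ],
)

```text
time: 26.0
tool_pos: [452.6, -108.2, 8.8]
tcp_rot: [-180.0, 0.0, 15.2]
ft_force: [-0.2, -0.2, 0.1]
finger_gap: 85.0
grip_force: 0.0
```

Request:
apply_moves(
  steps=[
    [1,0,0,0,0,0,0],
    [1,0,0,0,0,0,0],
    [1,0,0,-10,0,0,0],
    [1,0,0,-30,0,0,0],
    [1,0,0,-30,0,0,0],
    [1,0,0,-20,0,0,0],
    [1,0,0,0,0,0,0],
    [1,0,0,0,0,0,0],
  ],
)

```text
time: 26.8
tool_pos: [453.1, -108.4, 99.5]
tcp_rot: [179.9, -0.1, 15.2]
ft_force: [-0.6, 0.1, 0.2]
finger_gap: 85.3
grip_force: 0.0
```

Request:
apply_moves(
  steps=[
    [1,-5,18,0,0,0,0],
    [1,-10,36,0,0,0,0],
    [1,-11,40,0,0,0,0],
    [1,-11,40,0,0,0,0],
    [1,-8,31,0,0,0,0],
    [1,-3,13,0,0,0,0],
    [1,0,0,0,0,0,0],
    [1,0,0,0,0,0,0],
  ],
)

```text
time: 27.6
tool_pos: [452.3, -291.3, 97.6]
tcp_rot: [-179.9, 0.1, 15.2]
ft_force: [-0.1, 1.2, 0.4]
finger_gap: 85.4
grip_force: 0.0
```

```bash
python3 - <<'E'
from bench import r
from h import *
print(r.sense()["tool_pos"])
s=r.snapshot("scene");t=r.snapshot("top")
R=(0,130,60),(8,255,255);G=(50,100,40),(85,255,255)
for n,a in dict(rs=(s,mask(s,*R,(255,215,325,265)),27),rt=(t,mask(t,*R,(285,205,345,270)),27),gs=(s,mask(s,*G,(355,255,390,285)),15),gt=(t,mask(t,*G,(380,225,415,255)),15)).items():
    try: print(n,circ(*a))
    except Exception as e: print(n,"none")
cv2.imwrite("pics/a5.png",cv2.resize(s["color"][150:310,170:430],(780,480),interpolation=cv2.INTER_CUBIC))
E
```

```text
[ 452.34469781 -291.34154078   97.62127349]
rs (array([ 455.8, -105.5]), 19.8, (array([ 455.7, -105.4]), array([18.3, 20.1])))
rt (array([ 451.9, -107.2]), 20.0, (array([ 451.8, -107. ]), array([19.3, 19.3])))
gs (array([ 454.2, -292.4]), 19.9, (array([ 454.3, -292.5]), array([19.5, 19.8])))
gt (array([ 454.7, -291.1]), 15.2, (array([ 455.5, -291.4]), array([ 9.2, 15.6])))
```

View pics/a5.png

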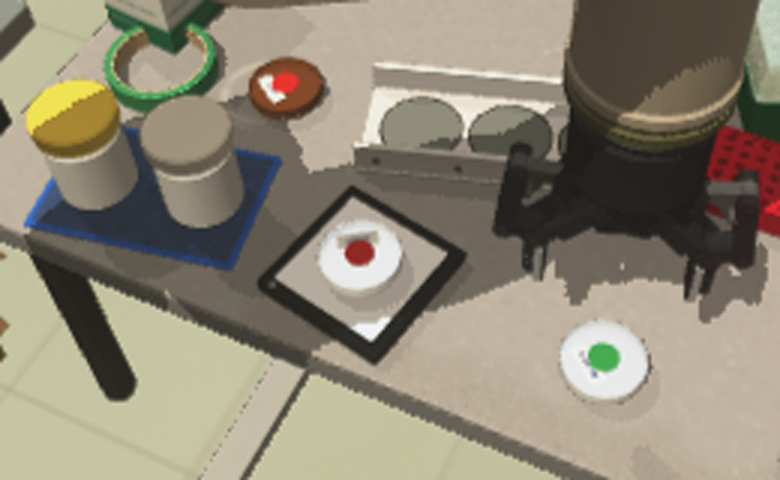

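Red dish lies in the middle of the pad (crop (360,253)), jars still on the mat; the gripper is over the green dish (604,360). The placed dish shows the camera-to-robot offset, so I shift by 3 mm and descend.

Request:
apply_moves(
  steps=[
    [1,-2,3,20,0,0,0],
    [1,0,0,25,0,0,0],
    [1,0,0,20,0,0,0],
    [1,0,0,10,0,0,0],
    [1,0,0,5,0,0,0],
    [1,0,0,0,0,0,0],
    [1,0,0,0,0,0,0],
    [1,0,0,0,0,0,0],
  ],
)

```text
time: 28.5
tool_pos: [452.6, -296.6, 20.0]
tcp_rot: [179.9, -0.1, 15.2]
ft_force: [-0.8, 0.2, 0.8]
finger_gap: 85.5
grip_force: 0.0
```

Request:
apply_moves(
  steps=[
    [1,0,0,8,0,0,0],
    [1,0,0,7,0,0,0],
    [1,0,0,4,0,0,0],
    [1,0,0,2,0,0,0],
    [1,0,0,1,0,0,0],
    [1,0,0,0,0,0,0],
    [1,0,0,0,0,0,0],
    [1,0,0,0,0,0,0],
  ],
)

```text
time: 29.3
tool_pos: [452.0, -296.2, -2.9]
tcp_rot: [180.0, -0.0, 15.2]
ft_force: [-0.4, 0.1, -1.7]
finger_gap: 85.0
grip_force: 0.0
```

Request:
apply_moves(
  steps=[
    [0.3,0,0,0,0,0,0],
    [0.2,0,0,0,0,0,0],
    [0.1,0,0,0,0,0,0],
    [0,0,0,0,0,0,0],
    [-0.2,0,0,0,0,0,0],
    [-0.4,0,0,0,0,0,0],
    [-1,0,0,0,0,0,0],
    [-1,0,0,0,0,0,0],
  ],
  squeeze=20,
)

```text
time: 30.1
tool_pos: [452.0, -296.1, -3.0]
tcp_rot: [180.0, -0.0, 15.2]
ft_force: [-0.4, 0.6, 5.8]
finger_gap: 59.4
grip_force: 21.7
```

Request:
apply_moves(
  steps=[
    [-1,0,0,-10,0,0,0],
    [-1,0,0,-20,0,0,0],
    [-1,0,0,-25,0,0,0],
    [-1,0,0,-20,0,0,0],
    [-1,0,0,-5,0,0,0],
    [-1,0,0,0,0,0,0],
    [-1,0,0,0,0,0,0],
    [-1,0,0,0,0,0,0],
  ],
)

```text
time: 30.9
tool_pos: [450.9, -295.3, 75.2]
tcp_rot: [-179.9, 0.1, 15.2]
ft_force: [-0.5, -0.7, 0.2]
finger_gap: 59.5
grip_force: 21.9
```

Request:
apply_moves(
  steps=[
    [-1,15,-7,0,0,0,0],
    [-1,30,-14,0,0,0,0],
    [-1,40,-18,0,0,0,0],
    [-1,43,-20,0,0,0,0],
    [-1,38,-18,0,0,0,0],
    [-1,20,-9,0,0,0,0],
    [-1,7,-4,0,0,0,0],
    [-1,0,0,0,0,0,0],
  ],
)

```text
time: 31.7
tool_pos: [614.7, -157.1, 75.8]
tcp_rot: [-180.0, 0.1, 15.3]
ft_force: [-0.4, 0.1, 0.7]
finger_gap: 58.9
grip_force: 21.9
```

Request:
apply_moves(
  steps=[
    [-1,0,0,15,0,0,0],
    [-1,0,0,20,0,0,0],
    [-1,0,0,15,0,0,0],
    [-1,0,0,5,0,0,0],
    [-1,0,0,0,0,0,0],
    [-1,0,0,0,0,0,0],
    [-1,0,0,0,0,0,0],
    [-1,0,0,0,0,0,0],
  ],
)

```text
time: 32.5
tool_pos: [615.2, -158.8, 22.8]
tcp_rot: [179.9, -0.1, 15.2]
ft_force: [0.0, -0.7, -0.1]
finger_gap: 59.4
grip_force: 21.9
```

Request:
apply_moves(
  steps=[
    [-1,0,0,8,0,0,0],
    [-1,0,0,6,0,0,0],
    [-1,0,0,3,0,0,0],
    [-1,0,0,2,0,0,0],
    [-1,0,0,1,0,0,0],
    [-1,0,0,0.5,0,0,0],
    [-1,0,0,0,0,0,0],
    [-1,0,0,0,0,0,0],
  ],
)

```text
time: 33.3
tool_pos: [614.7, -158.6, 1.6]
tcp_rot: [180.0, -0.0, 15.2]
ft_force: [-0.4, 0.1, -0.1]
finger_gap: 59.4
grip_force: 21.9
```

Request:
apply_moves(
  steps=[
    [-1,0,0,0.6,0,0,0],
    [-1,0,0,0,0,0,0],
    [-1,0,0,0,0,0,0],
    [0.5,0,0,0,0,0,0],
    [0.7,0,0,0,0,0,0],
    [0.9,0,0,0,0,0,0],
    [1,0,0,0,0,0,0],
    [1,0,0,0,0,0,0],
  ],
)

```text
time: 34.1
tool_pos: [614.4, -158.6, 0.6]
tcp_rot: [-180.0, 0.0, 15.2]
ft_force: [0.1, -0.2, -0.4]
finger_gap: 85.6
grip_force: 0.0
```

Request:
apply_moves(
  steps=[
    [1,0,0,0,0,0,0],
    [1,0,0,0,0,0,0],
    [1,0,0,-15,0,0,0],
    [1,0,0,-40,0,0,0],
    [1,0,0,-50,0,0,0],
    [1,0,0,-45,0,0,0],
    [1,0,0,0,0,0,-1],
    [1,0,0,0,0,0,-1],
  ],
)

```text
time: 34.9
tool_pos: [616.4, -159.2, 155.4]
tcp_rot: [179.7, -0.3, 25.4]
ft_force: [-0.3, 1.0, -1.1]
finger_gap: 85.9
grip_force: 0.0
```

Request:
apply_moves(
  steps=[
    [1,0,0,0,0,0,-1],
    [1,0,0,0,0,0,-1],
    [1,0,0,0,0,0,-1],
    [1,0,0,0,0,0,-1],
    [1,0,0,0,0,0,-1],
    [1,0,0,0,0,0,-1],
    [1,0,0,0,0,0,-1],
    [1,0,0,0,0,0,-1],
  ],
)

```text
time: 35.7
tool_pos: [614.7, -158.6, 152.1]
tcp_rot: [179.9, -0.0, 65.4]
ft_force: [0.3, 0.9, -0.3]
finger_gap: 85.4
grip_force: 0.0
```

Request:
apply_moves(
  steps=[
    [1,0,0,0,0,0,-1],
    [1,0,0,0,0,0,-1],
    [1,0,0,0,0,0,-1],
    [1,0,0,0,0,0,-1],
    [1,0,0,0,0,0,-1],
    [1,0,0,0,0,0,-1],
    [1,0,0,0,0,0,-1],
    [1,0,0,0,0,0,-1],
  ],
)

```text
time: 36.5
tool_pos: [614.7, -158.6, 152.1]
tcp_rot: [179.9, 0.0, 105.4]
ft_force: [0.7, 0.3, 0.4]
finger_gap: 85.3
grip_force: 0.0
```

Request:
apply_moves(
  steps=[
    [1,20,-9,0,0,0,0],
    [1,38,-17,0,0,0,0],
    [1,45,-19,0,0,0,0],
    [1,45,-19,0,0,0,0],
    [1,42,-18,0,0,0,0],
    [1,25,-11,0,0,0,0],
    [1,10,-5,0,0,0,0],
    [1,0,0,0,0,0,0],
  ],
)

```text
time: 37.3
tool_pos: [460.8, 33.6, 151.8]
tcp_rot: [179.9, 0.0, 105.3]
ft_force: [-0.2, -0.4, -0.8]
finger_gap: 85.2
grip_force: 0.0
```

```bash
python3 - <<'E'
from bench import r
from h import *
print(r.sense()["tool_pos"])
s=r.snapshot("scene");t=r.snapshot("top")
R=(0,130,60),(8,255,255);G=(50,100,40),(85,255,255)
for n,a in dict(gs=(s,mask(s,*G,(320,170,365,215)),19),gt=(t,mask(t,*G,(320,145,360,190)),19)).items():
    try: print(n,circ(*a))
    except Exception as e: print(n,"none")
cv2.imwrite("pics/a6.png",cv2.resize(s["color"][140:300,170:430],(780,480),interpolation=cv2.INTER_CUBIC))
E
```

```text
[460.84407379  33.60731206 151.80601163]
gs (array([ 618.1, -156.4]), 19.9, (array([ 617.9, -156.6]), array([18.7, 19.7])))
gt (array([ 613.7, -157.4]), 20.1, (array([ 613.7, -157.5]), array([19.4, 19.8])))
```

View pics/a6.png

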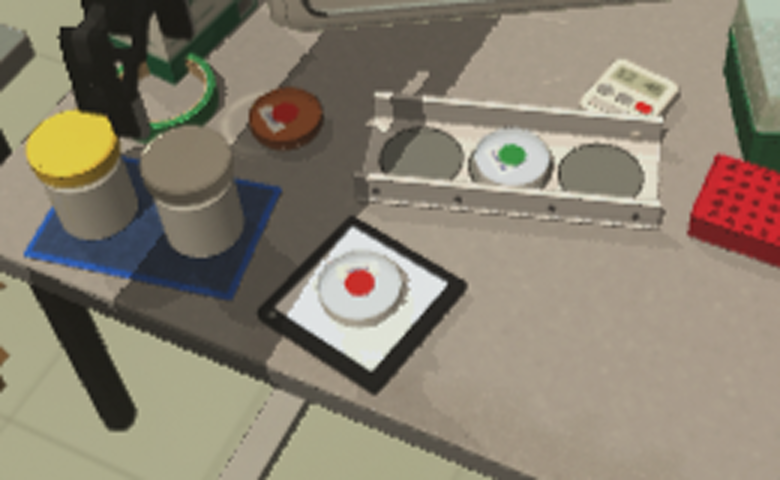

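Green dish sits in the middle bay (crop (511,158)) within 1 mm of where the red one was. Now grip the white jar.

Request:
apply_moves(
  steps=[
    [1,-1,0,20,0,0,0],
    [1,0,0,25,0,0,0],
    [1,0,0,20,0,0,0],
    [1,0,0,15,0,0,0],
    [1,0,0,10,0,0,0],
    [1,0,0,6,0,0,0],
    [1,0,0,0,0,0,0],
    [1,0,0,0,0,0,0],
  ],
)

```text
time: 38.2
tool_pos: [461.8, 31.7, 55.3]
tcp_rot: [180.0, 0.0, 105.2]
ft_force: [1.0, 0.6, -0.1]
finger_gap: 85.3
grip_force: 0.0
```

Request:
apply_moves(
  steps=[
    [0.3,0,0,0,0,0,0],
    [0.2,0,0,0,0,0,0],
    [0.1,0,0,0,0,0,0],
    [0,0,0,0,0,0,0],
    [-0.2,0,0,0,0,0,0],
    [-0.4,0,0,0,0,0,0],
    [-1,0,0,0,0,0,0],
    [-1,0,0,0,0,0,0],
  ],
  squeeze=30,
)

```text
time: 39.0
tool_pos: [462.1, 31.9, 55.9]
tcp_rot: [179.9, 0.0, 105.2]
ft_force: [-0.9, -1.0, 6.4]
finger_gap: 64.1
grip_force: 31.9
```

Request:
apply_moves(
  steps=[
    [-1,0,0,-15,0,0,0],
    [-1,0,0,-25,0,0,0],
    [-1,0,0,-30,0,0,0],
    [-1,0,0,-15,0,0,0],
    [-1,0,0,0,0,0,0],
    [-1,0,0,0,0,0,0],
    [-1,0,0,0,0,0,0],
    [-1,0,0,0,0,0,0],
  ],
)

```text
time: 39.8
tool_pos: [460.2, 32.0, 138.2]
tcp_rot: [-179.9, -0.0, 105.2]
ft_force: [0.3, -0.4, -1.8]
finger_gap: 64.3
grip_force: 33.7
```

Request:
apply_moves(
  steps=[
    [-1,-20,7,0,0,0,0],
    [-1,-36,12,0,0,0,0],
    [-1,-46,15,0,0,0,0],
    [-1,-46,15,0,0,0,0],
    [-1,-46,15,0,0,0,0],
    [-1,-46,15,0,0,0,0],
    [-1,-35,11,0,0,0,0],
    [-1,-20,6,0,0,0,0],
  ],
)

```text
time: 40.6
tool_pos: [631.5, -230.3, 137.9]
tcp_rot: [-179.9, -0.0, 105.1]
ft_force: [0.4, 0.6, -1.2]
finger_gap: 64.1
grip_force: 33.7
```

Request:
apply_moves(
  steps=[
    [-1,0,0,0,0,0,0],
    [-1,0,0,0,0,0,0],
    [-1,0,0,10,0,0,0],
    [-1,0,0,15,0,0,0],
    [-1,0,0,5,0,0,0],
    [-1,0,0,0,0,0,0],
    [-1,0,0,0,0,0,0],
    [-1,0,0,0,0,0,0],
  ],
)

```text
time: 41.4
tool_pos: [631.5, -227.6, 110.4]
tcp_rot: [180.0, 0.0, 105.2]
ft_force: [0.5, -0.1, -1.7]
finger_gap: 63.9
grip_force: 33.8
```

Request:
apply_moves(
  steps=[
    [-1,0,0,12,0,0,0],
    [-1,0,0,14,0,0,0],
    [-1,0,0,12,0,0,0],
    [-1,0,0,8,0,0,0],
    [-1,0,0,4,0,0,0],
    [-1,0,0,2,0,0,0],
    [-1,0,0,0,0,0,0],
    [-1,0,0,0,0,0,0],
  ],
)

```text
time: 42.2
tool_pos: [631.7, -227.8, 58.3]
tcp_rot: [179.9, 0.0, 105.2]
ft_force: [0.8, -0.1, -1.6]
finger_gap: 64.2
grip_force: 33.7
```

Request:
apply_moves(
  steps=[
    [-1,0,0,1,0,0,0],
    [-1,0,0,0.8,0,0,0],
    [-1,0,0,0,0,0,0],
    [-1,0,0,0,0,0,0],
    [0.5,0,0,0,0,0,0],
    [0.7,0,0,0,0,0,0],
    [0.9,0,0,0,0,0,0],
    [1,0,0,0,0,0,0],
  ],
)

```text
time: 43.0
tool_pos: [630.9, -227.5, 55.5]
tcp_rot: [-180.0, -0.0, 105.2]
ft_force: [0.5, -0.1, -0.1]
finger_gap: 85.5
grip_force: 0.0
```

Request:
apply_moves(
  steps=[
    [1,0,0,0,0,0,0],
    [1,0,0,0,0,0,0],
    [1,0,0,0,0,0,0],
    [1,0,0,-20,0,0,0],
    [1,0,0,-40,0,0,0],
    [1,0,0,-40,0,0,0],
    [1,0,0,0,0,0,0],
    [1,0,0,0,0,0,0],
  ],
)

```text
time: 43.8
tool_pos: [632.3, -228.1, 157.9]
tcp_rot: [179.8, 0.1, 105.2]
ft_force: [0.4, 0.1, -0.6]
finger_gap: 85.7
grip_force: 0.0
```

Request:
apply_moves(
  steps=[
    [1,48,-11,0,0,0,0],
    [1,48,-11,0,0,0,0],
    [1,48,-11,0,0,0,0],
    [1,48,-11,0,0,0,0],
    [1,48,-11,0,0,0,0],
    [1,48,-11,0,0,0,0],
    [1,47,-11,0,0,0,0],
    [1,30,-8,0,0,0,0],
  ],
)

```text
time: 44.6
tool_pos: [450.5, 104.5, 153.9]
tcp_rot: [-179.8, -0.1, 105.3]
ft_force: [0.6, -0.3, -0.1]
finger_gap: 85.0
grip_force: 0.0
```

Request:
apply_moves(
  steps=[
    [1,17,-4,0,0,0,0],
    [1,0,0,0,0,0,0],
    [1,0,0,0,0,0,0],
    [1,0,0,15,0,0,0],
    [1,0,0,20,0,0,0],
    [1,0,0,10,0,0,0],
    [1,0,0,0,0,0,0],
    [1,0,0,0,0,0,0],
  ],
)

```text
time: 45.4
tool_pos: [445.3, 117.2, 110.9]
tcp_rot: [-180.0, 0.0, 105.1]
ft_force: [0.0, -0.5, 0.1]
finger_gap: 85.3
grip_force: 0.0
```

Request:
apply_moves(
  steps=[
    [1,0,0,15,0,0,0],
    [1,0,0,15,0,0,0],
    [1,0,0,12,0,0,0],
    [1,0,0,9,0,0,0],
    [1,0,0,4,0,0,0],
    [1,0,0,0,0,0,0],
    [1,0,0,0,0,0,0],
    [1,0,0,0,0,0,0],
  ],
)

```text
time: 46.2
tool_pos: [445.7, 117.8, 56.6]
tcp_rot: [179.9, 0.0, 105.2]
ft_force: [0.4, -0.2, 0.2]
finger_gap: 85.4
grip_force: 0.0
```

Request:
apply_moves(
  steps=[
    [0.3,0,0,0,0,0,0],
    [0.2,0,0,0,0,0,0],
    [0.1,0,0,0,0,0,0],
    [0,0,0,0,0,0,0],
    [-0.2,0,0,0,0,0,0],
    [-0.4,0,0,0,0,0,0],
    [-1,0,0,0,0,0,0],
    [-1,0,0,0,0,0,0],
  ],
  squeeze=30,
)

```text
time: 47.0
tool_pos: [445.5, 117.7, 56.6]
tcp_rot: [180.0, 0.0, 105.2]
ft_force: [-3.2, -0.4, 4.9]
finger_gap: 64.0
grip_force: 32.4
```

Request:
apply_moves(
  steps=[
    [-1,0,0,-15,0,0,0],
    [-1,0,0,-25,0,0,0],
    [-1,0,0,-30,0,0,0],
    [-1,0,0,-15,0,0,0],
    [-1,0,0,0,0,0,0],
    [-1,0,0,0,0,0,0],
    [-1,0,0,0,0,0,0],
    [-1,0,0,0,0,0,0],
  ],
)

```text
time: 47.8
tool_pos: [444.1, 117.5, 139.3]
tcp_rot: [-179.8, -0.0, 105.2]
ft_force: [0.2, 0.3, -1.4]
finger_gap: 63.7
grip_force: 34.0
```

Request:
apply_moves(
  steps=[
    [-1,-20,8,0,0,0,0],
    [-1,-35,13,0,0,0,0],
    [-1,-42,16,0,0,0,0],
    [-1,-42,16,0,0,0,0],
    [-1,-42,16,0,0,0,0],
    [-1,-35,13,0,0,0,0],
    [-1,-17,6,0,0,0,0],
    [-1,-6,2,0,0,0,0],
  ],
)

```text
time: 48.6
tool_pos: [594.7, -91.1, 139.4]
tcp_rot: [-179.9, -0.0, 105.1]
ft_force: [0.4, -0.0, -2.5]
finger_gap: 64.0
grip_force: 34.0
```

Request:
apply_moves(
  steps=[
    [-1,0,0,0,0,0,0],
    [-1,0,0,0,0,0,0],
    [-1,0,0,10,0,0,0],
    [-1,0,0,15,0,0,0],
    [-1,0,0,5,0,0,0],
    [-1,0,0,0,0,0,0],
    [-1,0,0,0,0,0,0],
    [-1,0,0,0,0,0,0],
  ],
)

```text
time: 49.4
tool_pos: [595.0, -89.4, 111.4]
tcp_rot: [180.0, 0.0, 105.2]
ft_force: [-0.2, -0.7, -2.0]
finger_gap: 64.0
grip_force: 34.0
```

Target z is about 57.5.

Request:
apply_moves(
  steps=[
    [-1,0,0,12,0,0,0],
    [-1,0,0,14,0,0,0],
    [-1,0,0,12,0,0,0],
    [-1,0,0,8,0,0,0],
    [-1,0,0,4,0,0,0],
    [-1,0,0,2,0,0,0],
    [-1,0,0,0,0,0,0],
    [-1,0,0,0,0,0,0],
  ],
)

```text
time: 50.2
tool_pos: [595.1, -89.4, 59.5]
tcp_rot: [180.0, 0.0, 105.2]
ft_force: [-0.5, 0.8, -1.7]
finger_gap: 63.7
grip_force: 34.0
```

Request:
apply_moves(
  steps=[
    [-1,0,0,1,0,0,0],
    [-1,0,0,0.8,0,0,0],
    [-1,0,0,0.3,0,0,0],
    [-1,0,0,0,0,0,0],
    [0.5,0,0,0,0,0,0],
    [0.7,0,0,0,0,0,0],
    [0.9,0,0,0,0,0,0],
    [1,0,0,0,0,0,0],
  ],
)

```text
time: 51.0
tool_pos: [594.5, -89.3, 56.5]
tcp_rot: [-180.0, -0.0, 105.2]
ft_force: [-0.7, -0.8, 0.3]
finger_gap: 85.4
grip_force: 0.0
```

Request:
apply_moves(
  steps=[
    [1,0,0,0,0,0,0],
    [1,0,0,0,0,0,0],
    [1,0,0,0,0,0,0],
    [1,0,0,-20,0,0,0],
    [1,0,0,-40,0,0,0],
    [1,0,0,-50,0,0,0],
    [1,40,-20,0,0,0,0],
    [1,40,-20,0,0,0,0],
  ],
)

```text
time: 51.8
tool_pos: [536.5, -22.8, 169.7]
tcp_rot: [179.7, 0.1, 105.1]
ft_force: [-1.0, 0.8, -1.0]
finger_gap: 85.4
grip_force: 0.0
```

Request:
apply_moves(
  steps=[
    [1,45,-20,0,0,0,0],
    [1,45,-20,0,0,0,0],
    [1,45,-15,0,0,0,0],
    [1,45,-10,0,0,0,0],
    [1,20,0,0,0,0,0],
    [1,0,0,0,0,0,0],
    [1,0,0,0,0,0,0],
    [1,0,0,0,0,0,0],
  ],
)

```text
time: 52.6
tool_pos: [420.3, 152.5, 166.8]
tcp_rot: [180.0, 0.0, 105.2]
ft_force: [-0.7, -0.6, -0.5]
finger_gap: 85.4
grip_force: 0.0
```

```bash
python3 - <<'E'
from bench import r
from h import *;import pickle
print(r.sense()["tool_pos"],r.sense()["ft_force"])
s=r.snapshot("scene");t=r.snapshot("top");d=pickle.load(open("s0.pkl","rb"))
Y=(20,120,80),(35,255,255);R=(0,130,60),(8,255,255);G=(50,100,40),(85,255,255);W=(0,0,150),(180,60,255)
f=dict(ys=lambda s,t:circ(s,mask(s,*Y,(285,150,330,185)),88),yt=lambda s,t:circ(t,mask(t,*Y,(280,145,330,195)),88),wt=lambda s,t:circ(t,mask(t,*W,(354,138,386,172)),88))
for n in f:
  for x in(d,dict(scene=s,top=t)):
    try: print(n,f[n](x["scene"],x["top"])[:2])
    except Exception as e: print(n,"none")
for n,a in dict(rs=(s,mask(s,*R,(255,215,325,265)),27),rt=(t,mask(t,*R,(285,205,345,270)),27),gs=(s,mask(s,*G,(320,170,365,215)),19),gt=(t,mask(t,*G,(320,145,360,190)),19)).items():
    try: print(n,circ(*a)[:2])
    except Exception as e: print(n,"none")
a=lambda x:cv2.resize(x["color"][140:300,170:430],(480,295))
cv2.imwrite("pics/a7.png",np.vstack([a(d["scene"]),a(s)]))
E
```

```text
[420.31492699 152.54339589 166.82241314] [-0.73084408 -0.63244738 -0.45860273]
ys (array([589.5, -89.5]), 75.5)
ys (array([588.7, -90. ]), 75.3)
yt (array([592.4, -87.7]), 66.5)
yt (array([591.6, -88.8]), 66.3)
wt (array([ 630.3, -227. ]), 68.0)
wt (array([ 630.5, -227.4]), 67.5)
rs (array([ 455.5, -106. ]), 20.9)
rt (array([ 451.7, -107.3]), 20.3)
gs (array([ 618.1, -156.4]), 19.9)
gt (array([ 613.7, -157.4]), 20.1)
```

View pics/a7.png

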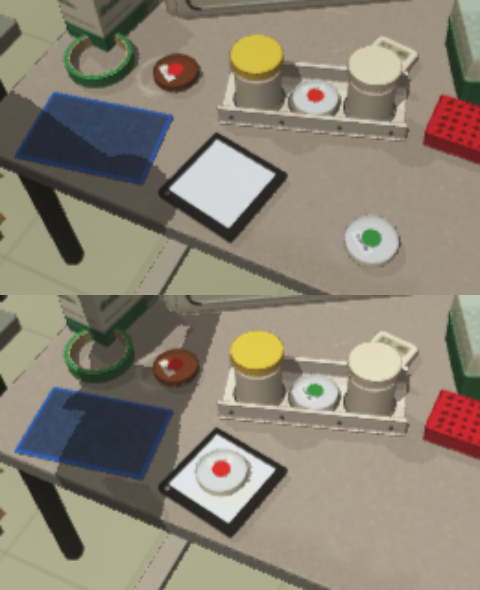

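Before (upper) and after (lower): both jars are back within about 1.4 mm of their start. The green dish (314,391) is in the middle bay, the red dish (222,470) is mid-pad, and the arm is clear of everything.

```bash
python3 -c "
from bench import r
print(r.hand_in())"
```

```text
the job is handed in; nothing more can be done
None
```

I swapped the dishes and handed the job in at about 53 s. The final pictures show the red dish mid-pad, the green dish within about 1 mm of where the red one lay, and both jars back within about 1.4 mm of their start; no verdict came back.

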